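Charge the drop seeder and hold its click dial at the third stop

TASK

Charge the paper-pot drop seeder on the potting bench: push its blue plunger head all the way down to its stop and let it come fully back up. Then turn the black click dial clockwise, counting clicks, to the third stop without running on towards the fourth, and hold it there: the dial springs home when let go, so finish with the gripper still holding it on the third stop. Leave the pot, the jar and the brush where they are.

Things in the scene. Friction and masses are not known exactly. Their poses are not given: they have to be found in the camera images.
- seeder: drop seeder, fixed: a grey bridge 350 mm wide (y), 130 mm deep (x), top 120 mm above the bench, over a brown tray of honeycomb paper pots 360 mm long (x), 280 wide, 50 high; feet reach y = +-188 mm. Origin: centre of the underside. Plunger unit and dial unit stand on the bridge about 170 mm apart along y; which is on which side changes.
- plunger_top (a point): centre of the top face of the blue plunger head, a disc 40 mm in diameter and 12 mm thick on a 14 mm steel stem above a white collar 48 mm in diameter; at rest 205 mm above the bench. z points up; it is pressed straight down and moves down with the head.
- plunger (a joint): travel of the plunger in m: 0 = fully up, 0.020 = down on its stop (reckoned as down from 0.018). A spring pushes it up: 2.5 N at the start, 7.5 N on the stop; it comes up by itself.
- dial_unit: fixed white round dial base, 104 mm in diameter, 14 mm thick. Origin: centre of its underside, on top of the bridge (120 mm above the bench), on the dial's vertical axis. Its -x axis points to the red home mark; five black marks follow clockwise seen from above, 24 degrees (0.419 rad) apart, one for each stop.
- dial_grip (a point): grip point on the dial's axis, 167 mm above the bench, inside the dial's upright black bar: 48 mm long, 16 thick, top 180 mm above the bench, standing on a black disc 54 mm in diameter (its top 142 mm above the bench). Turns with the dial: x runs along the bar, yellow pointer line on its -x end; fingers close along y on the flat sides.
- dial (a joint): dial angle in rad, clockwise seen from above: 0 = home, at an end stop (its start); a click stop every 0.419: 0.419, 0.838, 1.257 (third), 1.676, far end stop 2.094. A spring of 0.12 to 0.15 N m turns it home when let go; clicks add up to +-0.09 N m, resisting most 1/4 of the way from one stop to the next, least at 3/4.
- pot: bystander: loose open terracotta pot, 96 mm across the rim, 90 mm high; origin at the centre of its underside. Not to be moved.
- jar: bystander: loose amber seed jar with a green cap, 68 mm in diameter, 100 mm high; origin at the centre of its underside. Not to be moved.
- brush: bystander: loose bench brush lying along its x, 200 mm long, about 42 mm wide, 20 mm high; origin under its middle. Not to be moved.

How it is judged:
By the outcome, as a careful person would: the job done as asked, in the order asked, and still so for the second after the job is handed in, while the arm keeps its last pose, push and grip.
It also fails if it takes over 48 s, if anything falls off the work surface, if the arm or the gripper's body presses on something with over 40 N, if the wrist force passes 120 N, or if a joint passes its speed limit or range.

ROBOT

A 6-joint arm with a two-finger parallel gripper is mounted at the origin on the work surface. World frame = base frame: x ahead of the robot, y to its left, z up, the work surface at z = 0. Lengths are in mm, angles in degrees, forces in N, time in s.
With the tool pointing down it reaches from about 150 to 775 mm from the base axis. Payload 6.1 kg.
Tool frame: the origin (TCP) lies midway between the tips of the shut fingers; the grasp point (between the pads) lies grip_point_offset behind it (grip_point_offset is the distance from the TCP to the grasp point, in mm); z points along the fingers, y is the direction in which the jaws open and shut (so a half turn about z gives the same grasp; the last joint's range is limited). The gripper opens to 85 mm and grips with 20 to 120 N. Pads are 22 mm wide; open, the fingers measure 114 mm over their backs; the gripper's body (76 mm by 85 mm) begins 54 mm behind the grasp point. The pads swing forward as they close: fully open they stand 13 mm farther back than shut.
Start: joints at [76.146, 7.208, -2.269, 80.523, 0, 90], TCP at [125.706, 509.712, 231.295] pointing down, gripper open.
Joint ranges: [-155.77, 155.77], [-54.66, 111.73], [-72.52, 77.12], [-102.08, 115.82], [-83.92, 84.16], [-180, 180]. Speed limits (degrees/s): [136.94, 136.94, 172.46, 180, 180, 180].

INTERFACE

Orientations are given as a 3x3 rotation matrix whose columns are the frame's x, y, z axes.
In Python, from rig import observe, capture, job_done, look_for, landmark_of, grip_point_offset gives the robot as it stands. The module is installed in compiled form; this text tells all that it offers.
- The arm moves only by the tool carry_out, never from a script. Its argument "series" is one flat list of numbers, 5 for each row, row after row: the shift along the tool's x, y, z in m, then the turn about the tool's z in degrees, then the finger opening in m, from 0 to 0.0854. A call has 1 to 5 rows; each row is the pose to reach, as a shift and turn from the pose commanded when the call began, along the tool's axes at that moment; what a row does not reach only later rows make up. A row lasts 1/8 s, in which the tool goes at most 62.5 mm and 10.7 degrees, less where a joint would pass 70% of its speed; a pose out of reach is approached as far as the arm can. A call with a gripper value outside its range is refused whole. The fingers move at their own pace and stop on an object; the grip force is fixed at half the most. Time passes only in rows, so rows that repeat a pose let the fingers close. It gives the time, the measured TCP pose, the force and the opening at its end, in the units of the state.
- observe(): the state, without advancing time (a new reading comes with each control period).
- capture(name): name is "scene" or "top" or "wrist"; returns a dict with "pixels" (480x640x3 uint8, red, green, blue), "z_map" (480x640 float32, mm along the optical axis (not along the pixel's ray), 0 where there is no reading), "K" (3x3 intrinsics, pixels), "k1" (the pictures are not rectified: a ray, as slopes to the right and down, at radius r is drawn at 1 + k1 r^2 times it, then the intrinsics apply), "eye" and "rotation" of the camera in the world; the wrist camera has in their place "tool_from_camera" (4x4, takes a point from camera to tool coordinates, whose origin is the TCP and whose axes are the flange's). Camera axes: x right, y down, z forward; pixel columns grow to the right and rows downward; lengths in mm; the calibration is good to about 2 mm. A picture is of the moment at which its call begins: read the wrist's pose just before it.
- job_done(): hands the job in, once; it reports no verdict.
Trained networks look in a picture, given as the dict that the camera call returned (one of the last four; its "shot" number tells which), for a name from the list of things; names that differ only in an ending like _2 or _b are one class to them, and where a whole thing is asked for, a point or a joint stands for the part that bears it (a point fixed in the world has none). Each returns a list of dicts, best first, with "p" (0 to 1); they miss things now and then, are a little off and sometimes report something else, mostly with a low value. They report only what shows in the picture. A call takes as long as a camera call.
- look_for(picture, query): "position" ([row, column] in pixels, amid what is visible of it).
- landmark_of(picture, query): "position" ([row, column] in pixels: a listed point, or the origin of a listed thing).
The state is a dict: "clock": time; "joint_pos": joint angles; "dq": joint speeds; "joint_efforts": joint torques, N m; "position": TCP position; "eef_rot": TCP orientation; "wrist_force": force on the tool from outside, world axes, zero at the start; "wrist_torque": the same for the moment, N m; "width": finger opening in mm.
Only numpy, scipy, OpenCV 4.12 (cv2) and the standard library are available. Lean on these libraries where they do the work, as an engineer would, in place of code of your own. Each camera call takes 0.05 s, during which the arm holds its last target.

## Working session

There is one attempt and no reset: what is moved stays moved. The work goes in short steps, Python scripts to look and compute and a tool call to move; the robot and the scene stay as the last step left them, time stands still between calls to the robot, and variables do not carry over. Pictures are saved under pics/ and viewed, and the job is handed in when it is done.

Besides the shell and the picture viewer there is one more tool, called after "Call:" in YAML: its name, and indented under it one key for each argument. carry_out: Moves the arm, as the interface text tells. Its arguments: {"type":"object","properties":{"series":{"type":"array"}},"required":["series"]}

```bash
mkdir -p pics; cat > h.py <<'E'
import numpy as np, cv2
from rig import *
def ray(c,pos):
    K=np.array(c["K"]);r,cl=pos
    u=(cl-K[0,2])/K[0,0];v=(r-K[1,2])/K[1,1]
    x,y=u,v
    for _ in range(20):
        s=1+c["k1"]*(x*x+y*y);x,y=u/s,v/s
    return np.array([x,y,1.0])
def cam(c,st=None):
    if "eye" in c: return np.array(c["eye"]),np.array(c["rotation"])
    T=np.array(c["tool_from_camera"]);R=np.array(st["eef_rot"])
    return np.array(st["position"])+R@T[:3,3],R@T[:3,:3]
def at_z(c,pos,z,st=None):
    e,R=cam(c,st);d=R@ray(c,pos);return e+d*(z-e[2])/d[2]
def by_depth(c,pos,st=None):
    e,R=cam(c,st);r,cl=int(round(pos[0])),int(round(pos[1]))
    return e+R@ray(c,pos)*c["z_map"][r,cl]
def save(c,n): cv2.imwrite("pics/"+n,cv2.cvtColor(c["pixels"],cv2.COLOR_RGB2BGR))
E
python3 - <<'E'
from h import *
st=observe();print(st);print(grip_point_offset)
H={"plunger_top":205,"dial_grip":167,"dial_unit":120,"pot":0,"jar":0,"brush":0,"seeder":0}
for n in["scene","top","wrist"]:
    st=observe();c=capture(n);save(c,n+"1.png")
    print(n,cam(c,st)[0].round(0))
    for q,z in H.items():
        for o in landmark_of(c,q)[:2]:print(q,round(o["p"],2),np.round(o["position"],1),at_z(c,o["position"],z,st).round(1))
E
```

```text
{'clock': 0.0, 'joint_pos': array([ 7.61456489e+01,  7.24182285e+00, -2.32647566e+00,  8.05224731e+01,
       -7.42082860e-04,  9.00012724e+01]), 'dq': array([-0.06698444, -0.02157842,  0.03974336,  0.03891554,  0.01857692,
       -0.01412761]), 'joint_efforts': array([ 6.27391837e-04, -4.35918117e+01,  3.52922273e+01,  1.73483620e-02,
       -2.01722478e-04,  4.51081092e-06]), 'position': array([125.62214862, 509.33947794, 230.5228284 ]), 'eef_rot': array([[-9.70902256e-01,  2.39475835e-01, -3.66784131e-04],
       [ 2.39476115e-01,  9.70901032e-01, -1.54127471e-03],
       [-1.29869559e-05, -1.58426313e-03, -9.99998745e-01]]), 'wrist_force': array([ 0.30449763,  0.55525394, -0.28221009]), 'wrist_torque': array([-0.02684624, -0.01497496, -0.04593178]), 'width': 85.65720921632553}
18.700000000000003
scene [885. 629. 806.]
plunger_top 0.76 [246.2 289.5] [580.7  49.8 205. ]
dial_grip 0.59 [213.8 248.2] [ 591.  -136.1  167. ]
dial_unit 0.93 [228.6 247.9] [ 594.6 -139.6  120. ]
dial_unit 0.38 [179.7 287. ] [ 409.6 -278.5  120. ]
jar 0.82 [204.3 204.2] [ 611.4 -448.6    0. ]
brush 0.63 [177.3 288.2] [ 316.1 -448.     0. ]
top [ 384.   20. 1854.]
plunger_top 0.71 [211.7 310.4] [567.3  46.3 205. ]
dial_grip 0.71 [202.8 364.9] [ 598.8 -120.7  167. ]
dial_unit 0.81 [205.5 363.5] [ 596.2 -120.1  120. ]
pot 0.88 [212.  195.9] [590.9 438.5   0. ]
jar 0.61 [209.3 460.4] [ 598.2 -461.4    0. ]
brush 0.88 [292.1 453.5] [ 316.9 -433.3    0. ]
seeder 0.87 [213.  336.7] [585.5 -39.1   0. ]
wrist [ 51. 527. 374.]
```

View pics/scene1.png

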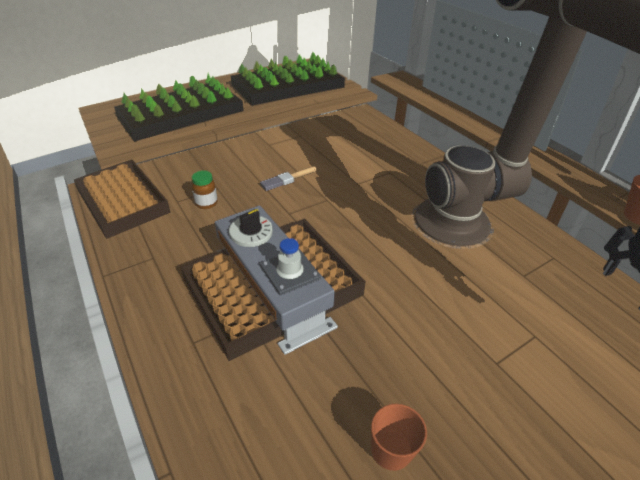

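View pics/top1.png

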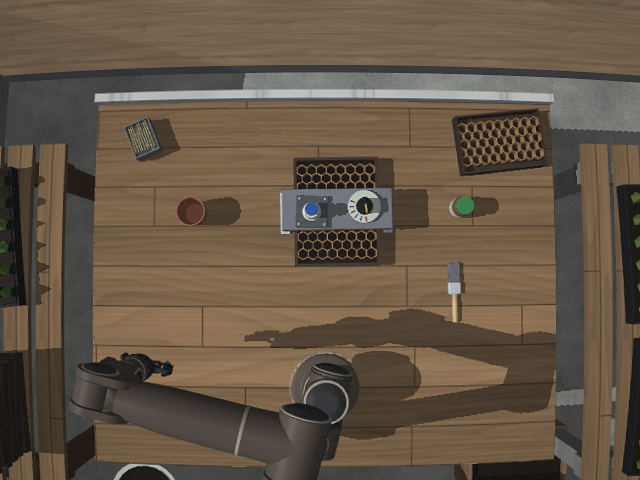

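```bash
python3 - <<'E'
from h import *
st=observe();c=capture("wrist")
print(np.array(c["tool_from_camera"]).round(3))
c=capture("top");s=c["pixels"][165:265,280:420].copy();cv2.imwrite("pics/topz.png",cv2.resize(s[...,::-1],None,fx=5.5,fy=5.5,interpolation=cv2.INTER_CUBIC))
c=capture("scene");s=c["pixels"][170:300,210:340].copy();cv2.imwrite("pics/scz.png",cv2.resize(s[...,::-1],None,fx=4.5,fy=4.5,interpolation=cv2.INTER_CUBIC))
E
```

```text
[[-1.00000e-03 -9.53000e-01 -3.03000e-01  7.71810e+01]
 [ 1.00000e+00 -0.00000e+00 -1.00000e-03 -7.18000e-01]
 [ 1.00000e-03 -3.03000e-01  9.53000e-01 -1.42396e+02]
 [ 0.00000e+00  0.00000e+00  0.00000e+00  1.00000e+00]]
```

The scene view shows the seeder with its dial near (228,250) and its plunger near (255,289). The top view has the plunger at (210,311) and the dial at (206,364), with the pot on the left and the jar and brush on the right.

View pics/topz.png

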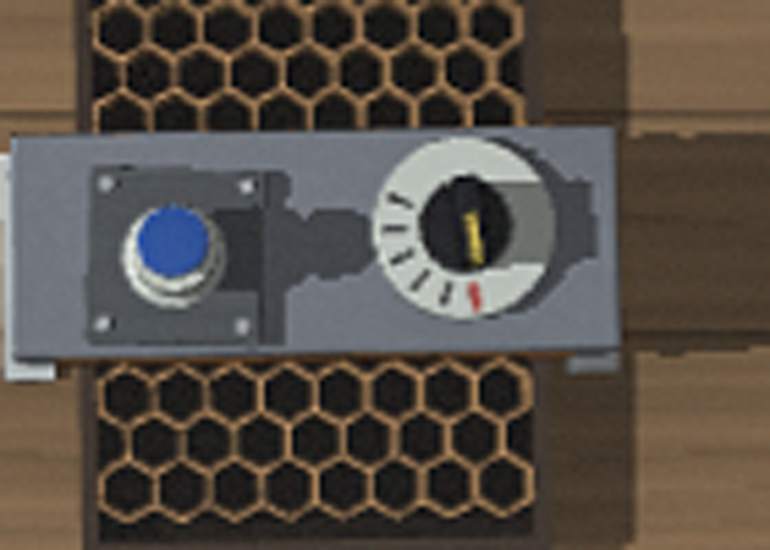

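View pics/scz.png

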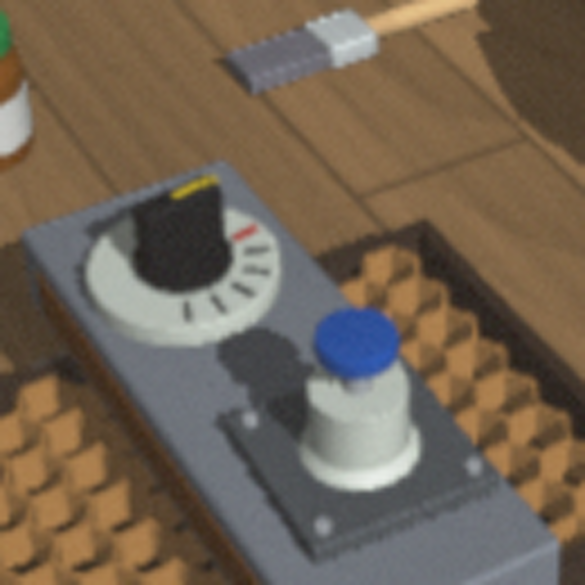

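```bash
python3 - <<'E'
from h import *
for n in["scene","top"]:
    c=capture(n);p=c["pixels"].astype(int)
    m=(p[...,2]>p[...,0]+50)&(p[...,2]>p[...,1]+40)
    m[:150]=0;m[320:]=0;m[:,:200]=0;m[:,420:]=0
    k,l,s,ce=cv2.connectedComponentsWithStats(m.astype(np.uint8))
    for i in range(1,k):
        if s[i,4]>20: print(n,"blue",s[i],at_z(c,ce[i][::-1],203).round(1),by_depth(c,ce[i][::-1]).round(1))
    e,R=cam(c)
    zs=c["z_map"];rr,cc=np.mgrid[170:300,200:420]
    pts=np.array([by_depth(c,(r,q)) for r,q in zip(rr.ravel(),cc.ravel())])
    # bridge top
    b=pts[(abs(pts[:,2]-120)<4)&(abs(pts[:,0]-580)<120)&(abs(pts[:,1]+40)<220)].astype(np.float32)
    print("bridge",cv2.minAreaRect(b[:,:2].copy()), b[:,2].mean())
    b=pts[(pts[:,2]>160)&(abs(pts[:,0]-580)<120)&(abs(pts[:,1]+125)<60)]
    print("bar",len(b),b.mean(0),cv2.minAreaRect(b[:,:2].astype(np.float32)) if len(b)>2 else 0)
    b=pts[(pts[:,2]>195)&(abs(pts[:,0]-580)<120)&(abs(pts[:,1]-50)<60)]
    print("plg",len(b),b.mean(0), b[:,:2].min(0),b[:,:2].max(0))
E
```

```text
scene blue [280 239  19  15 227] [580.1  45.9 203. ] [580.7  47.1 204.1]
bridge ((589.813232421875, -37.833526611328125), (130.66958618164062, 351.8205261230469), 1.0902665853500366) 119.36211
bar 204 [ 596.98819426 -118.26415654  173.35139048] ((595.6342163085938, -122.70328521728516), (49.86485290527344, 21.427688598632812), 7.442281723022461)
plg 243 [580.74895783  46.58038021 203.03457292] [559.54156297  23.76200448] [599.43597604  63.75708331]
top blue [305 203  13  12 125] [577.3  44.6 203. ] [576.8  44.6 207. ]
bridge ((586.4296875, -36.73457336425781), (131.7185516357422, 350.33111572265625), 1.0185312032699585) 119.77526
bar 86 [ 592.32392083 -120.31340333  178.05176096] ((592.6610107421875, -121.40084838867188), (48.35174560546875, 16.33310890197754), 8.305156707763672)
plg 130 [576.67036218  44.58179087 203.58847943] [558.11062714  26.45068158] [596.49053789  62.56729371]
```

Call:
carry_out:
  series: [-0.03, -0.019, -0.03, -4, 0, -0.08, -0.05, -0.058, -8, 0, -0.13, -0.081, -0.058, -12, 0, -0.18, -0.112, -0.058, -16, 0, -0.23, -0.143, -0.058, -20, 0]

```text
clock: 2.08
position: [315.8, 314.4, 289.6]
eef_rot: [[-0.994, -0.11, 0.001], [-0.11, 0.994, 0.001], [-0.001, 0.001, -1.0]]
wrist_force: [0.3, 0.5, -0.0]
width: -0.3
```

```bash
cat >> h.py <<'E'
def to(x,y,z,yaw=None):
    st=observe();R=np.array(st["eef_rot"]);p=np.array(st["position"])
    cur=np.degrees(np.arctan2(R[1,1],R[0,1]))
    print("pos",p.round(1),"yawy",cur.round(1),"j",np.round(st["joint_pos"],1),"F",np.round(st["wrist_force"],1),"w",round(st["width"],1),"t",st["clock"])
    print("shift",(R.T@(np.array([x,y,z])-p)).round(1),"turn",None if yaw is None else ((cur-yaw+180)%360-180).round(1))
E
python3 -c "
from h import *
to(578,45,290,98)"
```

```text
pos [315.8 314.4 289.6] yawy 96.3 j [44.9 -1.  -3.7 87.3  0.  38.6] F [ 0.3  0.5 -0. ] w -0.3 t 2.075
shift [-231.  -296.6   -0.4] turn -1.7
```

Call:
carry_out:
  series: [-0.036, -0.046, 0, -1, 0, -0.072, -0.092, 0, -1.7, 0, -0.108, -0.138, 0, -1.7, 0, -0.144, -0.184, 0, -1.7, 0, -0.18, -0.23, 0, -1.7, 0]

```text
clock: 2.7
position: [519.5, 104.7, 289.4]
eef_rot: [[-0.991, -0.136, 0.0], [-0.136, 0.991, 0.0], [-0.001, 0.0, -1.0]]
wrist_force: [0.9, 0.5, 0.2]
width: 0.3
```

Call:
carry_out:
  series: [-0.04, -0.051, 0, 0, 0, -0.051, -0.066, 0, 0, 0, -0.051, -0.066, 0, 0, 0]

```text
clock: 3.08
position: [578.4, 47.1, 288.6]
eef_rot: [[-0.991, -0.134, -0.001], [-0.134, 0.991, 0.0], [0.001, 0.0, -1.0]]
wrist_force: [-0.2, 0.7, 0.2]
width: -0.1
```

```bash
python3 - <<'E'
from h import *
to(578,45,290,98)
st=observe();c=capture("wrist");save(c,"w2.png")
for q,z in {"plunger_top":205,"dial_grip":167,"dial_unit":120}.items():
    for o in landmark_of(c,q)[:2]:print(q,round(o["p"],2),np.round(o["position"],1),at_z(c,o["position"],z,st).round(1))
p=c["pixels"].astype(int)
m=(p[...,2]>p[...,0]+50)&(p[...,2]>p[...,1]+40)
k,l,s,ce=cv2.connectedComponentsWithStats(m.astype(np.uint8))
for i in range(1,k):
    if s[i,4]>50: print("blue",s[i],at_z(c,ce[i][::-1],204,st).round(1))
pts=np.array([by_depth(c,(r,q),st) for r in range(0,480,2) for q in range(0,640,2) if c["z_map"][r,q]>0])
for n,lo,hi,y in(("bar",172,186,-121),("plg",199,211,45),("base",129,137,-121)):
    b=pts[(pts[:,2]>lo)&(pts[:,2]<hi)&(abs(pts[:,0]-585)<70)&(abs(pts[:,1]-y)<60)]
    print(n,len(b),b.mean(0).round(1),cv2.minAreaRect(b[:,:2].astype(np.float32)) if len(b)>2 else 0)
E
```

```text
pos [578.4  47.1 288.6] yawy 97.7 j [ 4.7 14.  13.2 89.2  0.  -3.1] F [-0.2  0.7  0.2] w -0.1 t 3.075
shift [ 0.7 -2.  -1.4] turn -0.3
plunger_top 0.87 [253.6 311.5] [577.3  43.3 205. ]
dial_grip 0.9 [231.8 104.8] [ 593.9 -122.6  167. ]
dial_unit 0.94 [217.9 133.6] [ 593.  -123.5  120. ]
blue [ 283  224   56   54 2342] [575.6  42.6 204. ]
bar 375 [ 590.8 -121.   178.8] ((591.7296142578125, -122.46476745605469), (47.791481018066406, 16.005325317382812), 8.200864791870117)
plg 581 [575.1  42.1 204.5] ((575.9177856445312, 42.056785583496094), (38.22785568237305, 36.93464660644531), 6.2246222496032715)
base 1619 [ 584.9 -115.9  133.8] ((591.7061157226562, -122.71176147460938), (100.6833724975586, 103.30854034423828), 7.361527919769287)
```

View pics/w2.png

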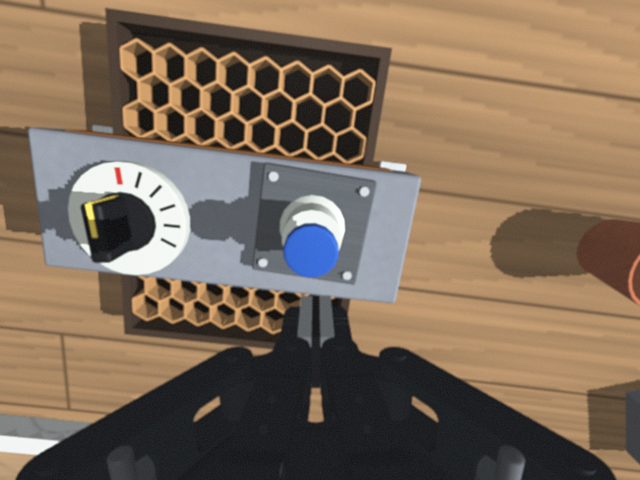

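The wrist view shows the blue head at (250,311) and the dial bar at (228,108), pointing at the red mark (175,118). Next I press the plunger.

Call:
carry_out:
  series: [0.0024, -0.0038, 0.04, -0.3, 0, 0.0024, -0.0038, 0.07, -0.3, 0, 0.0024, -0.0038, 0.085, -0.3, 0, 0.0024, -0.0038, 0.092, -0.3, 0, 0.0024, -0.0038, 0.097, -0.3, 0]

```text
clock: 3.9
position: [576.0, 44.5, 193.6]
eef_rot: [[-0.99, -0.142, 0.001], [-0.142, 0.99, 0.001], [-0.002, 0.0, -1.0]]
wrist_force: [-2.9, 1.5, 6.0]
width: 0.2
```

```bash
python3 -c "
from h import *
to(576.5,43,185,98)"
```

```text
pos [576.   44.5 193.6] yawy 98.2 j [ 4.4 13.  -0.  76.9  0.  -3.8] F [-2.9  1.5  6. ] w 0.2 t 3.9
shift [-0.2 -1.6  8.6] turn 0.2
```

Call:
carry_out:
  series: [0, 0, 0.003, 0, 0, 0, 0, 0.006, 0, 0, 0, 0, 0.008, 0, 0, 0, 0, 0.009, 0, 0]

```text
clock: 4.4
position: [576.3, 44.4, 185.0]
eef_rot: [[-0.99, -0.142, 0.002], [-0.142, 0.99, 0.001], [-0.002, 0.001, -1.0]]
wrist_force: [-5.4, 3.1, 12.4]
width: 0.0
```

Call:
carry_out:
  series: [0, 0, 0.001, 0, 0, 0, 0, 0.002, 0, 0, 0, 0, 0.002, 0, 0]

```text
clock: 4.78
position: [576.4, 44.4, 184.9]
eef_rot: [[-0.99, -0.142, 0.004], [-0.142, 0.99, 0.001], [-0.004, 0.001, -1.0]]
wrist_force: [-9.1, 1.4, 17.4]
width: 0.0
```

```bash
python3 - <<'E'
from h import *
to(576.5,43,240,98)
c=capture("scene");s=c["pixels"][170:300,210:340].copy();cv2.imwrite("pics/scz2.png",cv2.resize(s[...,::-1],None,fx=4.5,fy=4.5,interpolation=cv2.INTER_CUBIC))
E
```

```text
pos [576.4  44.4 184.9] yawy 98.2 j [ 4.4 13.  -1.1 75.7  0.1 -3.8] F [-9.1  1.4 17.4] w 0.0 t 4.775
shift [ -0.1  -1.4 -55.1] turn 0.2
```

View pics/scz2.png

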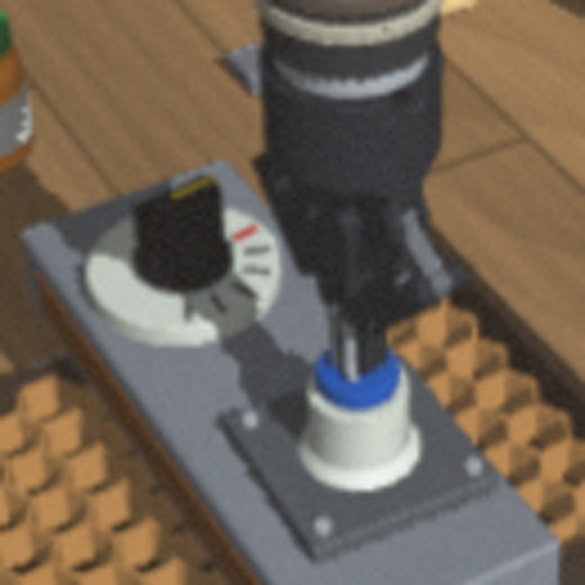

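The head is on its stop: the height stalled at 185 mm while the force rose to 17 N. In the picture it sits on the collar at about (380,357). Next I release it upwards.

Call:
carry_out:
  series: [0, 0, -0.01, 0, 0, 0, 0, -0.03, 0, 0, 0, 0, -0.065, 0, 0.03, 0, -0.02, -0.07, 0, 0.05, 0, -0.06, -0.07, 0, 0.05]

```text
clock: 5.45
position: [585.5, -15.9, 252.0]
eef_rot: [[-0.99, -0.144, 0.002], [-0.144, 0.99, -0.0], [-0.002, -0.001, -1.0]]
wrist_force: [-0.3, 0.5, -1.2]
width: 49.9
```

```bash
python3 - <<'E'
from h import *
to(592.5,-122.5,250,98.2)
c=capture("scene");s=c["pixels"][170:300,210:340].copy();cv2.imwrite("pics/scz3.png",cv2.resize(s[...,::-1],None,fx=4.5,fy=4.5,interpolation=cv2.INTER_CUBIC))
p=c["pixels"].astype(int)
m=(p[...,2]>p[...,0]+50)&(p[...,2]>p[...,1]+40)
k,l,s,ce=cv2.connectedComponentsWithStats(m.astype(np.uint8))
for i in range(1,k):
    if s[i,4]>50: print("blue",s[i],by_depth(c,ce[i][::-1]).round(1))
E
```

```text
pos [585.5 -15.9 252. ] yawy 98.3 j [-1.5 13.9  8.5 84.4 -0.  -9.8] F [-0.3  0.5 -1.2] w 49.9 t 5.45
shift [   8.4 -106.5    2.1] turn 0.1
blue [280 239  19  15 230] [581.8  49.  206.2]
```

The plunger is fully back up: its blob is identical to the one at the start. Next I move over the dial.

Call:
carry_out:
  series: [0.003, -0.04, 0, 0, 0.05, 0.006, -0.08, 0, 0, 0.05, 0.0084, -0.1065, 0, 0, 0.05, 0.0084, -0.1065, 0, 0, 0.05]

```text
clock: 6.0
position: [591.3, -124.6, 250.4]
eef_rot: [[-0.99, -0.138, -0.001], [-0.138, 0.99, -0.0], [0.001, -0.0, -1.0]]
wrist_force: [-0.3, 0.7, -0.1]
width: 50.0
```

```bash
python3 - <<'E'
from h import *
to(592.5,-122.5,148.5,98.2)
st=observe();c=capture("wrist");save(c,"w3.png")
for q,z in {"dial_grip":167,"dial_unit":120}.items():
    for o in landmark_of(c,q)[:2]:print(q,round(o["p"],2),np.round(o["position"],1),at_z(c,o["position"],z,st).round(1))
pts=np.array([by_depth(c,(r,q),st) for r in range(0,480,2) for q in range(0,640,2) if c["z_map"][r,q]>0])
for n,lo,hi,y in(("bar",172,186,-121),("base",129,137,-121)):
    b=pts[(pts[:,2]>lo)&(pts[:,2]<hi)&(abs(pts[:,0]-592)<40)&(abs(pts[:,1]-y)<20+40*(n=="base"))]
    print(n,len(b),b.mean(0).round(1) if len(b) else 0,cv2.minAreaRect(b[:,:2].astype(np.float32)) if len(b)>2 else 0)
E
```

```text
pos [ 591.3 -124.6  250.4] yawy 97.9 j [-11.9  16.2  11.2  85.1  -0.  -19.8] F [-0.3  0.7 -0.1] w 50.0 t 6.0
shift [ -1.5   1.9 101.9] turn -0.3
dial_grip 0.72 [258.9 318.5] [ 593.5 -123.1  167. ]
dial_grip 0.52 [288.8 594.9] [588.6  78.1 167. ]
dial_unit 0.95 [238.3 317.5] [ 591.9 -123.8  120. ]
bar 401 [ 590.6 -123.2  179.4] ((591.718994140625, -123.27703094482422), (47.801849365234375, 15.376310348510742), 8.694326400756836)
base 1771 [ 587.4 -124.   133.8] ((592.0100708007812, -122.86093139648438), (102.86389923095703, 79.94499206542969), 89.88983917236328)
```

View pics/w3.png

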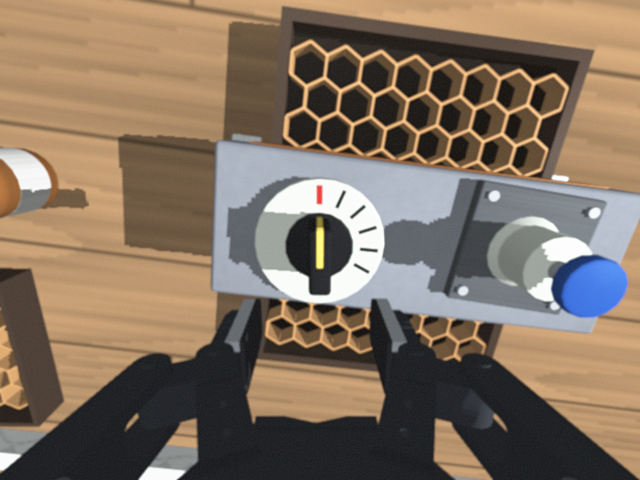

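The bar stands upright at column 319, between the fingers, with its pointer on the red mark. Next I descend and grip.

Call:
carry_out:
  series: [-0.0011, 0.0015, 0.04, -0.4, 0.05, -0.0011, 0.0015, 0.075, -0.4, 0.05, -0.0011, 0.0015, 0.095, -0.4, 0.05, -0.0011, 0.0015, 0.101, -0.4, 0.05, -0.0011, 0.0015, 0.101, -0.4, 0.03]

```text
clock: 6.78
position: [592.3, -119.9, 150.6]
eef_rot: [[-0.989, -0.15, 0.0], [-0.15, 0.989, -0.0], [-0.0, -0.0, -1.0]]
wrist_force: [-0.4, -0.2, -0.1]
width: 32.8
```

Call:
carry_out:
  series: [0, 0, 0, 0, 0.02, 0, 0, 0, 0, 0, 0, 0, 0, 0, 0, 0, 0, 0, 0, 0]

```text
clock: 7.28
position: [593.1, -121.8, 151.9]
eef_rot: [[-0.989, -0.147, 0.003], [-0.147, 0.989, -0.003], [-0.002, -0.003, -1.0]]
wrist_force: [-0.0, -4.8, 3.0]
width: 14.8
```

```bash
python3 -c "
from h import *
to(592.2,-123,148.5,98.2)
print(observe()['wrist_torque'])"
```

```text
pos [ 593.1 -121.8  151.9] yawy 98.5 j [-11.6  16.3  -0.9  72.5  -0.1 -20. ] F [-0.  -4.8  3. ] w 14.8 t 7.275
shift [ 1.1 -1.   3.4] turn 0.3
[-0.88589465 -0.0340134  -0.30216821]
```

Call:
carry_out:
  series: [0, -0.0012, 0, 5, 0, 0, -0.0012, 0, 10, 0, 0, -0.0012, 0, 15, 0, 0, -0.0012, 0, 20, 0, 0, -0.0012, 0, 24, 0]

```text
clock: 7.9
position: [593.2, -122.0, 151.9]
eef_rot: [[-0.963, 0.269, 0.003], [0.269, 0.963, -0.001], [-0.003, -0.0, -1.0]]
wrist_force: [0.0, -2.5, 3.7]
width: 15.2
```

```bash
python3 - <<'E'
from h import *
to(592.2,-123,150,26.3)
print(observe()['wrist_torque'])
c=capture("wrist");save(c,"w4.png")
E
```

```text
pos [ 593.2 -122.   151.9] yawy 74.4 j [-11.6  16.4  -0.9  72.6  -0.    4. ] F [ 0.  -2.5  3.7] w 15.2 t 7.9
shift [ 0.7 -1.2  1.9] turn 48.1
[-0.27320372  0.03175679  0.1687873 ]
```

View pics/w4.png

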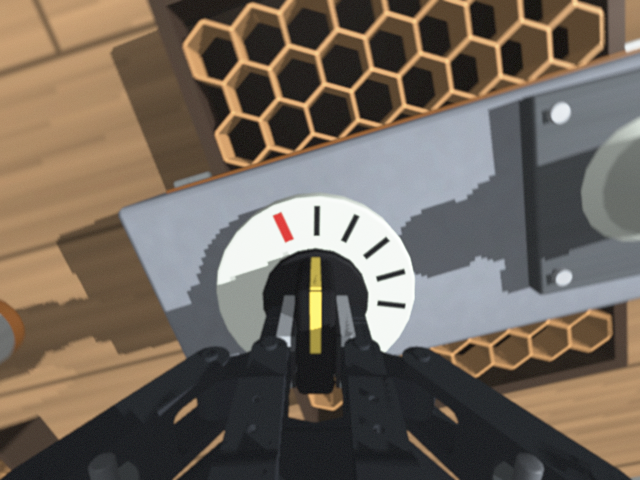

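The pointer (column 316) is on the first black mark (column 317), so that's click one. Next is the second stop.

Call:
carry_out:
  series: [0, 0, 0, 5, 0, 0, 0, 0, 10, 0, 0, 0, 0, 15, 0, 0, 0, 0, 20, 0, 0, 0, 0, 24, 0]

```text
clock: 8.57
position: [593.1, -122.2, 151.9]
eef_rot: [[-0.771, 0.636, 0.003], [0.636, 0.771, -0.001], [-0.003, 0.001, -1.0]]
wrist_force: [0.1, -2.7, 5.1]
width: 14.7
```

Call:
carry_out:
  series: [0, 0, 0, 5, 0, 0, 0, 0, 10, 0, 0, 0, 0, 15, 0, 0, 0, 0, 19, 0, 0, 0, 0, 22, 0]

```text
clock: 9.2
position: [593.1, -122.3, 151.9]
eef_rot: [[-0.477, 0.879, 0.003], [0.879, 0.477, -0.001], [-0.002, 0.002, -1.0]]
wrist_force: [-1.1, -3.2, 6.7]
width: 14.8
```

Call:
carry_out:
  series: [0, 0, 0, 0, 0]

```text
clock: 9.32
position: [593.0, -122.3, 151.9]
eef_rot: [[-0.478, 0.878, 0.003], [0.878, 0.478, -0.001], [-0.002, 0.002, -1.0]]
wrist_force: [0.1, -2.6, 5.3]
width: 15.1
```

```bash
python3 - <<'E'
from h import *
to(592.2,-123,150,26.3)
print(observe()['wrist_torque'])
c=capture("wrist");save(c,"w5.png")
E
```

```text
pos [ 593.  -122.3  151.9] yawy 28.6 j [-11.6  16.4  -0.9  72.6  -0.1  49.8] F [ 0.1 -2.6  5.3] w 15.1 t 9.325
shift [-0.2 -1.1  1.9] turn 2.3
[-0.53636493  0.04036769  0.16699848]
```

View pics/w5.png

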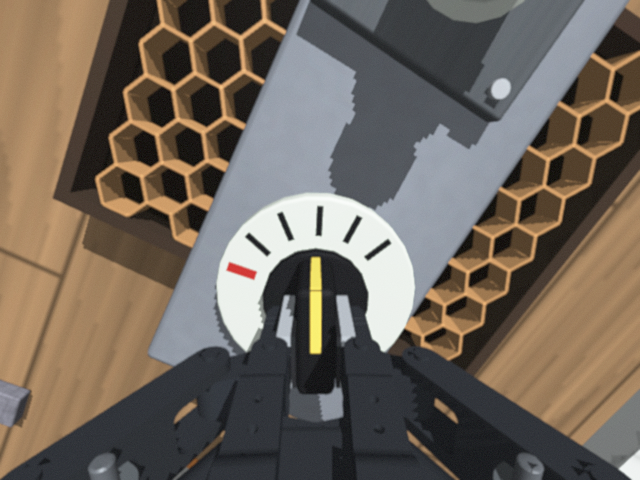

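The pointer (column 316) is about 2° short of the third mark (column 319), so I add the last 2°.

Call:
carry_out:
  series: [0, 0, 0, 1, 0, 0, 0, 0, 2, 0, 0, 0, 0, 2, 0, 0, 0, 0, 2, 0]

```text
clock: 9.88
position: [593.0, -122.3, 151.9]
eef_rot: [[-0.448, 0.894, 0.002], [0.894, 0.448, -0.001], [-0.002, 0.002, -1.0]]
wrist_force: [-1.2, -3.7, 6.1]
width: 15.0
```

```bash
python3 - <<'E'
from h import *
to(592.2,-123,150,26.3)
print(observe()['wrist_torque'])
st=observe();c=capture("wrist");save(c,"w6.png")
p=c["pixels"].astype(int)
# marks on base top z=134
for q in range(0,1):
    sub=p[190:300,210:420]
    red=(sub[...,0]>170)&(sub[...,1]<90)&(sub[...,2]<90)
    g=sub.max(2)<70
    e=np.array([592.2,-123])
    for nm,m in(("red",red),("dark",g)):
        k,l,s,ce=cv2.connectedComponentsWithStats(m.astype(np.uint8))
        for i in range(1,k):
            if 40<s[i,4]<500:
                w=at_z(c,(ce[i][1]+190,ce[i][0]+210),134,st)[:2];d=w-e
                print(nm,s[i,4],(ce[i]+[210,190]).round(1),"ang",np.degrees(np.arctan2(d[1],d[0])).round(1),np.hypot(*d).round(1))
    ye=(p[...,0]>180)&(p[...,1]>160)&(p[...,2]<110);ye[:250]=0;ye[:,:290]=0;ye[:,340:]=0
    r,cl=np.nonzero(ye[:360]);
    P=np.array([at_z(c,(a,b),180,st)[:2] for a,b in zip(r,cl)])
    vx,vy,x0,y0=cv2.fitLine(P[:,:].astype(np.float32),cv2.DIST_HUBER,0,.01,.01).ravel()
    print("pointer",len(P),np.degrees(np.arctan2(vy,vx)),x0,y0)
s=capture("scene")["pixels"];cv2.imwrite("pics/sc4.png",s[...,::-1])
E
```

```text
pos [ 593.  -122.3  151.9] yawy 26.6 j [-11.6  16.4  -0.9  72.6  -0.1  51.8] F [-1.2 -3.7  6.1] w 15.0 t 9.875
shift [-0.2 -1.1  1.9] turn 0.3
[-0.55674089  0.09210179  0.1964032 ]
red 188 [240.4 273. ] ang -171.9 39.5
dark 98 [316.1 220.2] ang 115.1 40.0
dark 106 [282.5 226.9] ang 139.3 39.7
dark 108 [349.6 227.8] ang 90.9 40.2
dark 101 [255.9 246.2] ang 163.6 39.3
dark 101 [375.6 247.7] ang 66.9 40.2
pointer 511 -66.49066 581.0732 -100.114426
```

View pics/w6.png

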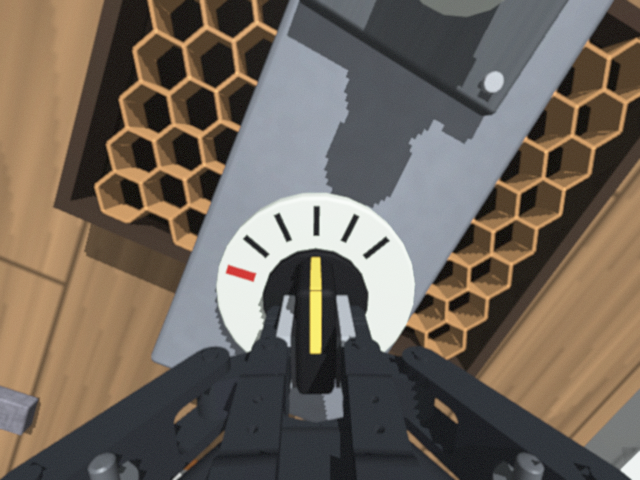

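View pics/sc4.png

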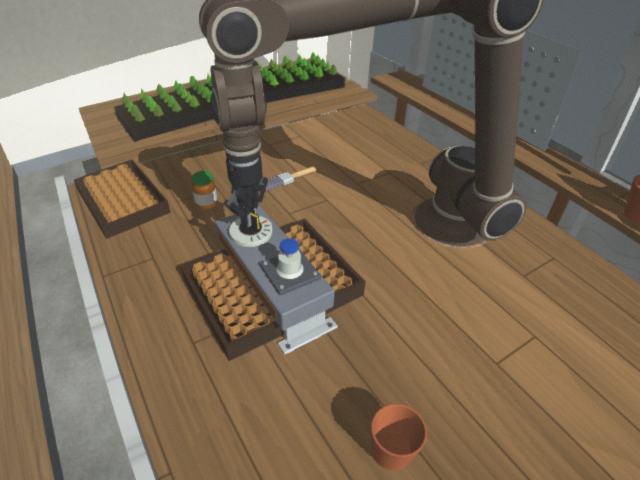

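The pointer and the third mark are both at column 316, the plunger is up, and the pot, jar and brush stand where they did. I'm handing the job in.

```bash
python3 -c "
from h import *
print(job_done());to(593,-122,150,26.3)"
```

```text
the job is handed in; nothing more can be done
None
the job is handed in; nothing more can be done
```

The seeder is charged and the dial is held on the third stop. I handed the job in at about 10 s of the 48 s allowed; no verdict was reported.

- **Plunger:** I pushed it down until it stalled at 185 mm with the force rising to 17 N, so it was on its stop. After release, the blue head looked the same in the scene camera as before the press, at 206 mm.
- **Dial:** I turned it clockwise stop by stop, and the gripper still holds it. The wrist turned 71.9° in all, against 72° for three clicks. In the last wrist picture the yellow pointer and the third mark are both at column 316.
- **Check that disagreed:** a line fitted to the pointer in world coordinates gave 113.5°, about 1.5–2.5° past the mark at 115–116°. I put this down to calibration error and a centre offset of about 1 mm, because the pixel alignment and the wrist turn both agree with the third stop.
- **Bystanders:** the pot, jar and brush looked unmoved in the last scene picture. I compared them by eye and did not measure them again.

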